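# Close the screw clamp on a digestion vessel

## Task

A steel digestion vessel stands in the closing clamp with the clamp's arm swung aside. Swing the arm in over the vessel as far as it goes, then turn the knob clockwise until the pressure foot just touches the vessel's lid, and from there tighten it a quarter of a turn more and no further. Leave the vessel seated and everything else where it stands.

Things in the scene. Friction and masses are not known exactly. Their poses are not given: they have to be found in the camera images.
- clamp: The closing clamp, a grey iron bench fixture: base plate 235 x 130 x 18 mm, a 34 mm pillar at its far end and a swing arm on the pillar. Origin: on the table, under the middle of the vessel's seat. Its x axis points along the base from the seat to the pillar, whose axis stands 130 mm from the origin; y to the left of that, z up.
- boss_top (a point): Point on the swing arm's top face, on the screw's axis, 130 mm from the pillar's axis, 157 mm above the table. x points from the screw to the pillar. The arm is a bar 28 mm wide and 24 mm high, underside 130 mm above the table, with a 42 mm boss round the upright screw. Pushing a knob wing clockwise on the side away from the pillar presses the arm against its stop; on the pillar's side it tends to swing it open.
- swing_arm (a joint): Swing of the arm about the pillar (rad). 0: arm against its stop, lying along the clamp's x axis, the screw over the middle of the seat. Grows as the arm swings away, counterclockwise from above, up to 1.4. It stays where it is left; its stiff pivot takes about 8 N at the screw to move.
- spindle: The upright screw. Origin: on its axis at mid-height of the knob, the point to grip, about 191 mm above the table at the start; axes as the arm's (it does not turn with the knob). Under the arm it carries the steel pressure foot, 34 mm across, on spring washers. The foot starts 1 to 5 mm above the lid; the gap differs each time and is not measured.
- knob_top (a point): The black two-winged knob on the screw: 68 mm over the wings, 14 mm thick, 28 mm high. Origin at its middle; x along the wings, y across, z up. Clockwise from above lowers knob and foot 8 mm a turn; it stays where it is left. Torque: free 0.05 N m, about 0.2 shortly after touch, 0.35 a quarter turn on. A wing pushed near its end takes some 2 N free, passes 5 N within a tenth of a turn of touch, then 10.
- vessel: The digestion vessel to be closed: steel jacket with a flat white lid, 80 mm high, 55 mm across (lid 58), 0.6 to 0.9 kg, standing loose in the rimmed seat of the clamp with 1 to 3 mm play. Origin at the centre of its underside, 18 to 21 mm above the table; z up.
- spare_vessel: A second vessel of the same make on the table beside the clamp; to be left alone.
- spare_lid: A loose white lid, 58 mm across, 16 mm high, on the table; to be left alone.
- wrench: A steel spanner 160 mm long, flat on the table beside the clamp; to be left alone.
- beaker: A glass beaker, 68 mm across, 88 mm high; to be left alone.
- acid_bottle: A brown glass bottle, 72 mm across, 160 mm high; to be left alone.
- spatula: A thin steel laboratory spatula 220 mm long, flat on the table; to be left alone.
- dish: A white porcelain dish, 90 mm across; to be left alone.

How it is judged:
On the way, in this order (a step that is already met when the one before it is completed fails the run):
1. the arm is swung in against its stop (within 0.06 rad) with the foot still clear of the lid (value of joint swing_arm below 0.06 rad and contact force between spindle and vessel below 1 N), for 0.2 s.
2. the foot touches the vessel's lid (value of joint swing_arm below 0.06 rad and contact force between spindle and vessel above 5 N), for 0.1 s.
3. the screw is tightened about a quarter turn past touch (55 to 110 N on the lid) (contact force between spindle and vessel between 55 and 110 N), for 0.2 s.
At the end, for the whole second after the job is handed in: The arm stands within 0.06 rad of its stop, the vessel upright in its seat (within 6 mm of its middle), the foot presses on its lid with 55 to 110 N, which is 0.16 to 0.42 turn past first touch (a quarter turn gives some 75 N), and everything is at rest (all of step 3 and value of joint swing_arm below 0.06 rad and horizontal distance between vessel and clamp below 0.006 m and angle between vessel's own z axis and vertical below 0.05 rad and linear speed of each of vessel, spindle below 0.01 m/s).
It fails at once if the screw is overtightened: more than 130 N on the lid (over half a turn past touch) (contact force between spindle and vessel above 130 N).
It fails at once if the vessel is lifted, knocked or pushed out of its seat (distance of vessel from where it was at the start of the episode above 0.008 m or angle between vessel's own z axis and vertical above 0.15 rad).
It fails at once if something else on the table is shifted by more than 20 mm (distance of any of spare_vessel, spare_lid, wrench, beaker, acid_bottle, spatula, dish from where it was at the start of the episode above 0.02 m).
It also fails if it takes over 72 s, if anything falls off the work surface, if the arm or the gripper's body presses on something with over 40 N, if the wrist force passes 120 N, or if a joint passes its speed limit or range.

## Robot

A 6-joint arm with a two-finger parallel gripper is mounted at the origin on the work surface. World frame = base frame: x ahead of the robot, y to its left, z up, the work surface at z = 0. Lengths are in m, angles in rad, forces in N, time in s.
With the tool pointing down it reaches from about 0.35 to 0.775 m from the base axis. Payload 7.3 kg.
Tool frame: the origin (TCP) lies between the finger pads; the fingertips stand 14 mm ahead of it and the grasp point (between the pads) lies 5 mm behind it; x points along the fingers, y is the direction in which the jaws open and shut, and the axes are right-handed (so a half turn about x gives the same grasp; the last joint's range is limited). The gripper opens to 92 mm and grips with 3 to 60 N. Pads are 19 mm wide; open, the fingers measure 130 mm over their backs; the gripper's body (75 mm by 190 mm) begins 47 mm behind the grasp point.
Start: joints at [1.04, 0.342, 1.524, -0, 1.275, -0.146], TCP at [0.197, 0.487, 0.216] pointing down, gripper open.
Joint ranges: [-2.53, 2.53], [-0.77, 2.02], [0.04, 2.7], [-1, 4.14], [0.28, 2.66], [-3.11, 3.11]. Speed limits (rad/s): [2.57, 2.57, 3.14, 3.14, 3.14, 3.14].

## Interface

Orientations are given as a unit quaternion [x, y, z, w].
In Python, from workcell import sensors, capture, job, find_in, masks_of gives the robot as it stands.
- The arm moves only by the tool move_arm, never from a script. Its argument "steps" is a list that holds one entry, the list of rows, each a list of 7 numbers: the shift along the tool's x, y, z in m, then the turn, a rotation vector about the tool's x, y, z in rad, then the gripper command: -1 is shut, 1 is fully open, values between are in proportion. A call has 1 to 12 rows; each row is the pose to reach, as a shift and turn from the pose commanded when the call began, along the tool's axes at that moment; what a row does not reach only later rows make up. A row lasts 1/8 s, in which the tool goes at most 62.5 mm and 10.7 degrees, less where a joint would pass 70% of its speed; a pose out of reach is approached as far as the arm can. A call with a gripper value outside its range is refused whole. The fingers move at their own pace and stop on an object; "grip_force" is the grip in N (left out, the last holds). Time passes only in rows, so rows that repeat a pose let the fingers close. It gives the time, the measured TCP pose, the force and the opening at its end, in the units of the state.
- sensors.state(): the state, without advancing time (a new reading comes with each control period).
- capture(name): name is "side" or "top" or "wrist"; returns a dict with "frame" (400x640x3 uint8, blue, green, red), "fov_y" (degrees; the focal length in pixels is half the picture's height over the tangent of half this angle, whatever the lens; pixels are square), "cx", "cy" (the principal point, pixels), "dist" ([k1, k2, p1, p2, k3] as OpenCV has them; the pictures are not rectified), "world_from_camera" (4x4, takes a point from camera to world coordinates); the wrist camera has in their place "mount" (4x4, takes a point from camera to tool coordinates, whose origin is the TCP and whose axes are the tool frame's). Camera axes: x right, y down, z forward; pixel columns grow to the right and rows downward; lengths in m; the calibration is good to about 2 mm. A picture is of the moment at which its call begins: read the wrist's pose just before it. There is no depth.
- job.close_job(): hands the job in, once; it reports no verdict.
Trained networks look in a picture, given as the dict that the camera call returned (one of the last four; its "shot" number tells which), for a name from the list of things; names that differ only in an ending like _2 or _b are one class to them, and where a whole thing is asked for, a point or a joint stands for the part that bears it (a point fixed in the world has none). Each returns a list of dicts, best first, with "p" (0 to 1); they miss things now and then, are a little off and sometimes report something else, mostly with a low value. They report only what shows in the picture. A call takes as long as a camera call.
- find_in(picture, query): "extent" ([left, top, width, height] in pixels, round what is visible of it).
- masks_of(picture, query): "pixels" (400x640 bool, what is visible of it) and "extent" ([left, top, width, height] in pixels, round what is visible of it).
The state is a dict: "clock": time; "joint_positions": joint angles; "joint_velocities": joint speeds; "effort": joint torques, N m; "tool_pos": TCP position; "tool_rot": TCP orientation; "wrist_force": force on the tool from outside, world axes, zero at the start; "moment": the same for the moment, N m; "grip_width": finger opening in m.
Only numpy, scipy, OpenCV 4.12 (cv2) and the standard library are available. Lean on these libraries where they do the work, as an engineer would, in place of code of your own. Each camera call takes 0.05 s, during which the arm holds its last target. There are 200 camera calls.

## Working session

There is one attempt and no reset: what is moved stays moved. The work goes in short steps, Python scripts to look and compute and a tool call to move; the robot and the scene stay as the last step left them, time stands still between calls to the robot, and variables do not carry over. Pictures are saved under pics/ and viewed, about 8 in all and at most 12, crops included, and the job is handed in when it is done.

Besides the shell and the picture viewer there is one more tool, called by a JSON object that holds its "name" and its "arguments", one argument or row to a line. move_arm: Moves the arm, as the interface text tells. Its arguments: {"type":"object","properties":{"steps":{"type":"array"},"grip_force":{"type":"number"}},"required":["steps"]}

```bash
ls; mkdir -p pics
cat > h.py <<'E'
import numpy as np, cv2
from scipy.spatial.transform import Rotation as R
from workcell import sensors, capture, job, find_in, masks_of
def cam(p,st=None):
    h=p["frame"].shape[0]; f=h/2/np.tan(np.radians(p["fov_y"])/2)
    K=np.array([[f,0,p["cx"]],[0,f,p["cy"]],[0,0,1]])
    if "world_from_camera" in p: T=np.array(p["world_from_camera"])
    else:
        W=np.eye(4); W[:3,:3]=R.from_quat(st["tool_rot"]).as_matrix(); W[:3,3]=st["tool_pos"]; T=W@np.array(p["mount"])
    return K,np.array(p["dist"],float),T
def at_z(p,uv,z,st=None):
    K,d,T=cam(p,st)
    n=cv2.undistortPoints(np.array(uv,float).reshape(-1,1,2),K,d).reshape(-1,2)
    r=np.c_[n,np.ones(len(n))]@T[:3,:3].T; o=T[:3,3]
    return o+r*((z-o[2])/r[:,2])[:,None]
def proj(p,X,st=None):
    K,d,T=cam(p,st); Ti=np.linalg.inv(T)
    return cv2.projectPoints(np.array(X,float).reshape(-1,3),cv2.Rodrigues(Ti[:3,:3])[0],Ti[:3,3],K,d)[0].reshape(-1,2)
E
python3 - <<'E'
from h import *
st=sensors.state(); print({k:np.round(v,3) for k,v in st.items()})
for n in ("top","side"):
    p=capture(n); cv2.imwrite(f"pics/{n}0.png",p["frame"])
    print(n,np.round(cam(p)[2],3).tolist())
    for q in ("clamp","boss_top","knob_top","vessel","spare_vessel","acid_bottle","beaker","wrench","spare_lid","spatula","dish"):
        r=find_in(p,q)[:2]
        for e in r: 
            l,t,w,h=e["extent"]; print(q,round(e["p"],2),np.round(e["extent"]).tolist(), np.round(at_z(p,[[l+w/2,t+h/2]],.19 if q=="knob_top" else .15 if q=="boss_top" else 0.05)[0],3))
E
```

```text
pics
{'clock': np.float64(0.0), 'joint_positions': array([ 1.04 ,  0.343,  1.525, -0.   ,  1.275, -0.146]), 'joint_velocities': array([ 0.004,  0.001, -0.002, -0.001, -0.001, -0.002]), 'effort': array([-3.0000e-03, -4.3125e+01, -2.4422e+01,  7.2000e-02,  5.6000e-02,
       -0.0000e+00]), 'tool_pos': array([0.197, 0.486, 0.215]), 'tool_rot': array([ 0.135,  0.694, -0.136,  0.694]), 'wrist_force': array([ 0.763,  0.264, -0.253]), 'moment': array([-0.087, -0.06 , -0.011]), 'grip_width': np.float64(0.092)}
top [[0.057, -0.977, 0.206, 0.303], [-0.998, -0.057, 0.005, 0.051], [0.007, -0.206, -0.979, 1.126], [0.0, 0.0, 0.0, 1.0]]
clamp 0.64 [290.0, 147.0, 68.0, 86.0] [0.534 0.055 0.05 ]
boss_top 0.69 [303.0, 142.0, 54.0, 50.0] [0.574 0.042 0.15 ]
knob_top 0.46 [347.0, 168.0, 6.0, 26.0] [ 0.531 -0.008  0.19 ]
vessel 0.75 [301.0, 195.0, 19.0, 23.0] [0.483 0.091 0.05 ]
spare_vessel 0.58 [360.0, 210.0, 23.0, 20.0] [ 0.454 -0.084  0.05 ]
acid_bottle 0.75 [457.0, 176.0, 38.0, 32.0] [ 0.555 -0.38   0.05 ]
beaker 0.95 [447.0, 211.0, 34.0, 27.0] [ 0.458 -0.344  0.05 ]
wrench 0.74 [302.0, 143.0, 57.0,
[... 673 characters left out ...]
0.53  0.056 0.19 ]
knob_top 0.53 [269.0, 167.0, 45.0, 47.0] [0.572 0.086 0.19 ]
vessel 0.79 [313.0, 213.0, 20.0, 32.0] [0.483 0.083 0.05 ]
spare_vessel 0.88 [329.0, 187.0, 18.0, 30.0] [ 0.45  -0.062  0.05 ]
spare_vessel 0.33 [312.0, 128.0, 18.0, 44.0] [ 0.563 -0.429  0.05 ]
acid_bottle 0.93 [310.0, 133.0, 17.0, 40.0] [ 0.565 -0.404  0.05 ]
beaker 0.67 [335.0, 154.0, 16.0, 22.0] [ 0.455 -0.315  0.05 ]
wrench 0.6 [299.0, 269.0, 50.0, 15.0] [0.454 0.282 0.05 ]
spare_lid 0.49 [350.0, 240.0, 21.0, 16.0] [0.362 0.157 0.05 ]
spatula 0.68 [340.0, 298.0, 39.0, 71.0] [0.348 0.448 0.05 ]
dish 0.76 [252.0, 333.0, 42.0, 32.0] [0.539 0.511 0.05 ]
dish 0.22 [269.0, 167.0, 50.0, 50.0] [ 0.615 -0.108  0.05 ]
```

Run:
```python
import cv2,numpy as np
a=cv2.imread("pics/top0.png")[130:280,230:430]; b=cv2.imread("pics/side0.png")[150:300,230:430]
cv2.imwrite("pics/c0.png",np.vstack([cv2.resize(i,None,fx=3.9,fy=3.9,interpolation=3)[:300*2] for i in (a,)]))
cv2.imwrite("pics/c1.png",cv2.resize(b,None,fx=3.9,fy=3.9,interpolation=3))
```

```text
(no output)
```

View pics/c0.png

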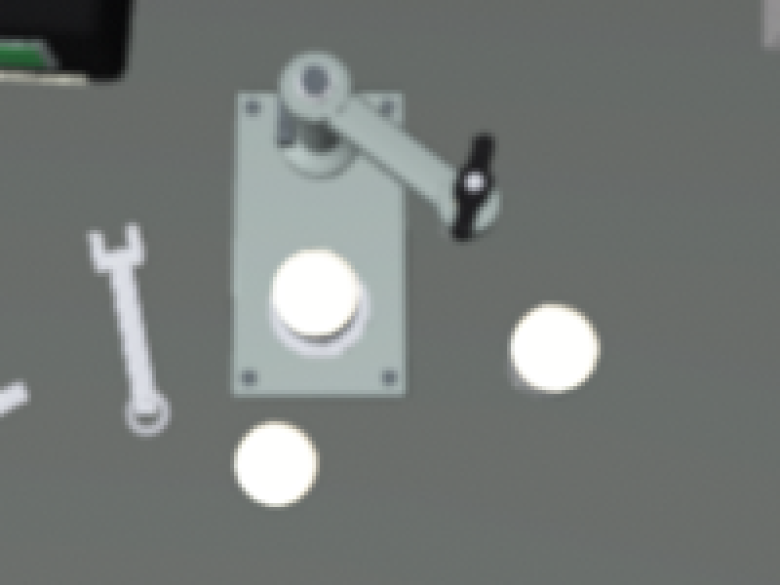

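View pics/c1.png

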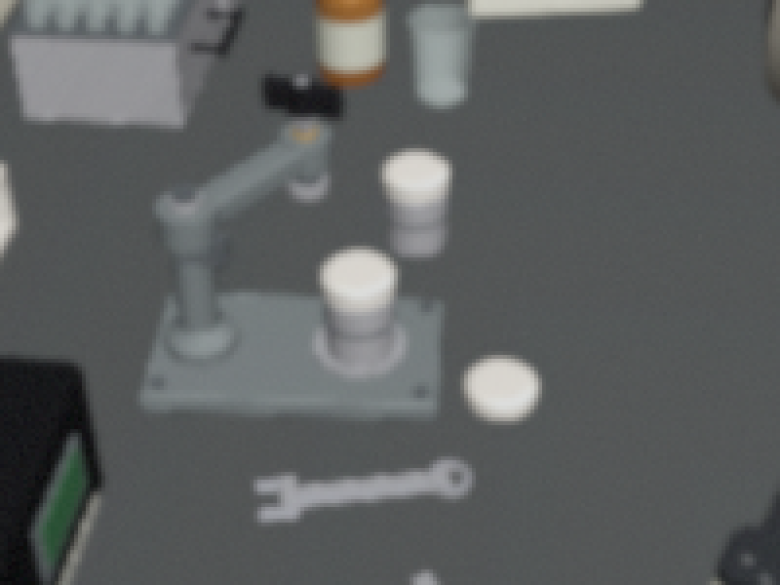

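Top crop: knob's white centre is at about (474,182), with wings running (485,138) to (462,238). The lid is at (314,292) and the base corners are clear. The arm is swung towards −y, and the side crop agrees.

Run:
```python
from h import *
p=capture("top"); s=lambda L:[[230+x/3.9,130+y/3.9] for x,y in L]
base=at_z(p,s([(237,93),(404,93),(406,395),(233,395)]),.018); print("base",base.round(3).tolist())
k=at_z(p,s([(474,182),(485,138),(462,238)]),.205); print("knob",k.round(3).tolist(), "wing yaw",np.degrees(np.arctan2(*(k[1]-k[2])[[1,0]])))
print("lid",at_z(p,s([(314,292)]),.1).round(4)); print("pillar top",at_z(p,s([(315,80)]),.17).round(4))
c=base.mean(0); print("c",c)
p=capture("side"); s=lambda L:[[230+x/3.9,150+y/3.9] for x,y in L]
k=at_z(p,s([(302,80),(265,80),(343,93)]),.205);print("side knob",k.round(3).tolist()); print("lid",at_z(p,s([(358,271)]),.1).round(4))
st=sensors.state(); print(R.from_quat(st["tool_rot"]).as_matrix().round(3).tolist(), st["clock"])
```

```text
base [[0.646, 0.162, 0.018], [0.653, 0.033, 0.018], [0.421, 0.02, 0.018], [0.413, 0.147, 0.018]]
knob [[0.538, -0.011, 0.205], [0.567, -0.017, 0.205], [0.501, -0.005, 0.205]] wing yaw -10.13897747137361
lid [[0.4798 0.0894 0.1   ]]
pillar top [[0.6107 0.0953 0.17  ]]
c [0.53326781 0.09038534 0.018     ]
side knob [[0.54, -0.007, 0.205], [0.569, -0.004, 0.205], [0.504, 0.01, 0.205]]
lid [[0.4829 0.0992 0.1   ]]
[[0.0, 0.375, 0.927], [0.0, 0.927, -0.375], [-1.0, 0.0, 0.0]] 1.3
```

{"name": "move_arm", "arguments": {
  "steps": [
    [[-0.06,0,0,0,0,0,1],[-0.06,-0.33,0.502,-0.2,0,0,1],[-0.06,-0.33,0.502,-0.2,0,0,1],[-0.06,-0.33,0.502,-0.2,0,0,1],[-0.06,-0.33,0.502,-0.2,0,0,1],[-0.06,-0.33,0.502,-0.2,0,0,1],[-0.06,-0.33,0.502,-0.2,0,0,1],[-0.06,-0.33,0.502,-0.2,0,0,1],[-0.06,-0.33,0.502,-0.2,0,0,1],[-0.06,-0.33,0.502,-0.2,0,0,1],[-0.06,-0.33,0.502,-0.2,0,0,1],[-0.06,-0.33,0.502,-0.2,0,0,1]]
  ]
}}

```text
clock: 2.8
tool_pos: [0.5395, -0.0103, 0.2746]
tool_rot: [0.067, 0.704, -0.067, 0.704]
wrist_force: [0.3, 0.1, 0.0]
grip_width: 0.0918
```

Run:
```python
from h import *
st=sensors.state(); p=capture("wrist"); cv2.imwrite("pics/w1.png",p["frame"])
print(st["clock"],st["tool_pos"],R.from_quat(st["tool_rot"]).as_matrix().round(3).tolist(),np.round(st["joint_positions"],2),st["wrist_force"],st["moment"])
for q in ("knob_top","boss_top"):
    for e in masks_of(p,q)[:2]:
        ys,xs=np.nonzero(e["pixels"]); rc=cv2.minAreaRect(np.c_[xs,ys].astype(np.float32)); print(q,e["p"],e["extent"],rc,xs.mean(),ys.mean())
        w=at_z(p,cv2.boxPoints(rc),.2,st); print(w.round(3).tolist(),w.mean(0))
```

```text
2.8 [ 0.53951315 -0.01028754  0.27464971] [[-0.001, 0.188, 0.982], [-0.0, 0.982, -0.188], [-1.0, -0.0, -0.001]] [-0.16  0.33  1.38 -0.    1.44 -1.54] [0.34452407 0.11686662 0.02082159] [ 0.0497866   0.01540663 -0.01940202]
knob_top 0.76 [307.6, 156.2, 35.4, 86.2] ((325.5, 199.0), (86.0, 31.0), 90.0) 325.76918767507004 199.28851540616247
[[0.503, -0.014, 0.2], [0.507, 0.009, 0.2], [0.576, -0.003, 0.2], [0.572, -0.028, 0.2]] [ 0.53967762 -0.00904066  0.2       ]
boss_top 0.8 [301.3, 156.2, 171.9, 96.4] ((382.136962890625, 224.52694702148438), (182.65921020507812, 82.09786224365234), 23.65421485900879) 371.6681325585048 206.26621642845924
[[0.554, -0.047, 0.2], [0.5, -0.009, 0.2], [0.582, 0.11, 0.2], [0.646, 0.078, 0.2]] [0.570104   0.03290861 0.2       ]
```

View pics/w1.png

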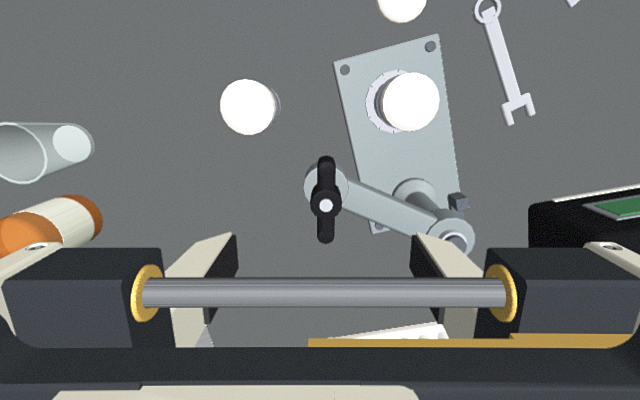

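Wrist view: the knob is upright in the image at (326,199), so the jaws are already square to the wings. I'll go down and grip.

{"name": "move_arm", "arguments": {
  "steps": [
    [[0.045,0.001,0,0,0,0,1],[0.0885,0.001,0,0,0,0,1],[0.0885,0.001,0,0,0,0,1],[0.0885,0.001,0,0,0,0,-1],[0.0885,0.001,0,0,0,0,-1],[0.0885,0.001,0,0,0,0,-1],[0.0885,0.001,0,0,0,0,-1],[0.0885,0.001,0,0,0,0,-1],[0.0885,0.001,0,0,0,0,-1],[0.0885,0.001,0,0,0,0,-1]]
  ],
  "grip_force": 50
}}

```text
clock: 4.2
tool_pos: [0.5386, -0.0067, 0.1869]
tool_rot: [0.065, 0.704, -0.065, 0.704]
wrist_force: [-0.5, -0.8, 1.2]
grip_width: 0.0262
```

Run:
```python
from h import *
st=sensors.state(); M=R.from_quat(st["tool_rot"]).as_matrix(); print({k:np.round(st[k],3) for k in ("clock","tool_pos","wrist_force","moment","grip_width","joint_positions")})
P=np.array([.613,.098]); S=np.array(st["tool_pos"][:2]); v=S-P; print(np.linalg.norm(v), np.degrees(np.arctan2(-v[1],-v[0])))
for a in np.arange(5,56,5):
    c,s=np.cos(np.radians(a)),np.sin(np.radians(a)); d=np.array([[c,s],[-s,c]])@v-v
    print(a,(M.T@np.array([*d,0])).round(4), np.radians(a).round(3))
```

```text
{'clock': np.float64(4.2), 'tool_pos': array([ 0.539, -0.007,  0.187]), 'wrist_force': array([-0.466, -0.805,  1.173]), 'moment': array([-0.004,  0.001,  0.034]), 'grip_width': np.float64(0.026), 'joint_positions': array([-0.155,  0.391,  1.532,  0.   ,  1.219, -1.541])}
0.1284535326343938 54.62098869373031
5 [ 0.      0.0051 -0.01  ] 0.087
10 [ 0.      0.0111 -0.0194] 0.175
15 [ 0.      0.0179 -0.0283] 0.262
20 [ 0.      0.0255 -0.0366] 0.349
25 [ 0.      0.0337 -0.0442] 0.436
30 [ 0.      0.0426 -0.0511] 0.524
35 [ 0.      0.052  -0.0572] 0.611
40 [ 0.      0.0619 -0.0624] 0.698
45 [ 0.      0.0722 -0.0667] 0.785
50 [ 0.      0.0829 -0.0701] 0.873
55 [ 0.      0.0938 -0.0726] 0.96
```

{"name": "move_arm", "arguments": {
  "steps": [
    [[0,0.005,-0.01,0.087,0,0,-1],[0,0.011,-0.0195,0.175,0,0,-1],[0,0.018,-0.0285,0.262,0,0,-1],[0,0.0255,-0.0365,0.349,0,0,-1],[0,0.0255,-0.0365,0.349,0,0,-1]]
  ],
  "grip_force": 60
}}

```text
clock: 4.82
tool_pos: [0.5051, 0.0231, 0.1868]
tool_rot: [0.185, 0.683, -0.189, 0.681]
wrist_force: [-7.3, -9.0, 3.6]
grip_width: 0.0133
```

Run:
```python
from h import *
st=sensors.state(); M=R.from_quat(st["tool_rot"]).as_matrix(); print({k:np.round(st[k],3) for k in ("clock","tool_pos","wrist_force","moment","grip_width","joint_positions")}); print(M.round(3).tolist())
print("F tool",M.T@st["wrist_force"])
```

```text
{'clock': np.float64(4.825), 'tool_pos': array([0.505, 0.023, 0.187]), 'wrist_force': array([-7.307, -8.954,  3.563]), 'moment': array([-1.561,  1.406, -0.124]), 'grip_width': np.float64(0.013), 'joint_positions': array([-0.103,  0.336,  1.618, -0.005,  1.193, -1.137])}
[[-0.005, 0.51, 0.86], [-0.004, 0.86, -0.51], [-1.0, -0.006, -0.002]]
F tool [ -3.49077824 -11.44912975  -1.73024371]
```

Run:
```python
from h import *
st=sensors.state(); M=R.from_quat(st["tool_rot"]).as_matrix()
P=np.array([.611,.098]); C=np.array([.5085,.0226])
for a in np.arange(30,-6,-5):
    r=np.radians(a); D=P-.13*np.array([np.cos(r),np.sin(r)])
    print(a,D.round(3),(M.T@np.array([*(D-C),0])).round(4), np.radians(34.6-a).round(3))
```

```text
30 [0.498 0.033] [ 0.      0.0038 -0.014 ] 0.08
25 [0.493 0.043] [-0.      0.0098 -0.0236] 0.168
20 [0.489 0.054] [-0.      0.0166 -0.0327] 0.255
15 [0.485 0.064] [-0.      0.0242 -0.0411] 0.342
10 [0.483 0.075] [-0.0001  0.0324 -0.0489] 0.429
5 [0.481 0.087] [-0.0001  0.0414 -0.0559] 0.517
0 [0.481 0.098] [-0.0002  0.0509 -0.0621] 0.604
-5 [0.481 0.109] [-0.0002  0.0609 -0.0674] 0.691
```

{"name": "move_arm", "arguments": {
  "steps": [
    [[0,0.004,-0.014,0.08,0,0,-1],[0,0.01,-0.0235,0.168,0,0,-1],[0,0.0165,-0.0325,0.255,0,0,-1],[0,0.024,-0.041,0.342,0,0,-1],[0,0.0325,-0.049,0.43,0,0,-1],[0,0.0415,-0.056,0.517,0,0,-1],[0,0.0415,-0.056,0.517,0,0,-1]]
  ]
}}

```text
clock: 5.7
tool_pos: [0.4817, 0.0893, 0.1869]
tool_rot: [0.355, 0.611, -0.354, 0.613]
wrist_force: [6.1, -0.4, -3.8]
grip_width: 0.0133
```

Run:
```python
from h import *
st=sensors.state(); M=R.from_quat(st["tool_rot"]).as_matrix(); print({k:np.round(st[k],3) for k in ("clock","tool_pos","wrist_force","moment","grip_width","joint_positions")}); print(M.round(3).tolist())
```

```text
{'clock': np.float64(5.7), 'tool_pos': array([0.482, 0.089, 0.187]), 'wrist_force': array([ 6.068, -0.432, -3.822]), 'moment': array([-0.096, -0.883,  0.005]), 'grip_width': np.float64(0.013), 'joint_positions': array([ 2.700e-02,  3.030e-01,  1.665e+00, -1.000e-03,  1.170e+00,
       -4.920e-01])}
[[0.003, 0.868, 0.496], [-0.0, 0.496, -0.868], [-1.0, 0.002, 0.002]]
```

{"name": "move_arm", "arguments": {
  "steps": [
    [[0,0.002,-0.0035,0.02,0,0,-1],[0,0.004,-0.007,0.04,0,0,-1],[0,0.004,-0.007,0.04,0,0,-1],[0,0.004,-0.007,0.04,0,0,-1]]
  ]
}}

```text
clock: 6.2
tool_pos: [0.4814, 0.096, 0.1869]
tool_rot: [0.367, 0.603, -0.367, 0.606]
wrist_force: [4.3, -5.9, -3.0]
grip_width: 0.0131
```

Run:
```python
from h import *
st=sensors.state(); M=R.from_quat(st["tool_rot"]).as_matrix(); print({k:np.round(st[k],3) for k in ("clock","tool_pos","wrist_force","moment","grip_width","joint_positions")}); print(M.round(3).tolist())
for n in ("top","side","wrist"):
    p=capture(n); cv2.imwrite(f"pics/{n}2.png",p["frame"])
a=cv2.imread("pics/top2.png")[130:250,270:390];b=cv2.imread("pics/side2.png")[150:270,250:370]
cv2.imwrite("pics/d2.png",cv2.resize(np.hstack([a,b]),None,fx=3.3,fy=3.3,interpolation=3))
```

```text
{'clock': np.float64(6.2), 'tool_pos': array([0.481, 0.096, 0.187]), 'wrist_force': array([ 4.252, -5.921, -2.981]), 'moment': array([-1.017, -0.701, -0.035]), 'grip_width': np.float64(0.013), 'joint_positions': array([ 0.042,  0.306,  1.662, -0.003,  1.172, -0.437])}
[[0.002, 0.887, 0.462], [-0.002, 0.462, -0.887], [-1.0, 0.001, 0.003]]
```

View pics/d2.png

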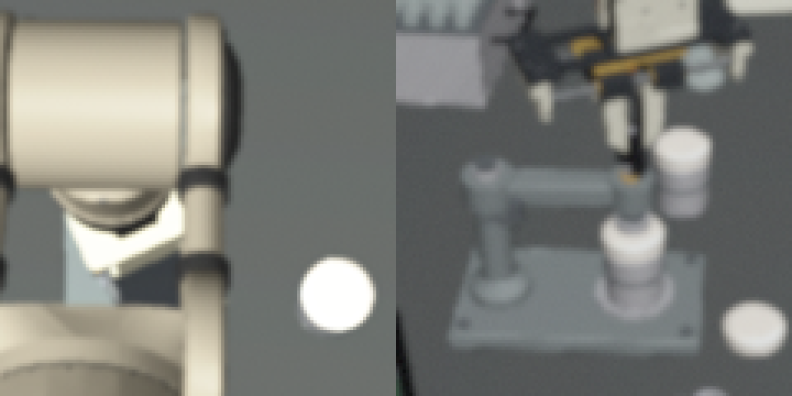

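View pics/wrist2.png

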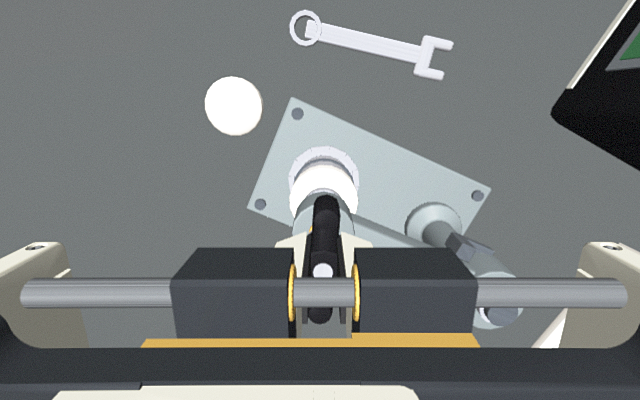

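Side crop: the arm is over the vessel. Wrist view: the knob is held between the pads with its wings up and down in the image. There's no clear stop force yet, so I'll push further.

{"name": "move_arm", "arguments": {
  "steps": [
    [[0,0.002,-0.0035,0.0,0,0,-1],[0,0.003,-0.005,0.0,0,0,-1],[0,0.003,-0.005,0.0,0,0,-1]]
  ]
}}

```text
clock: 6.72
tool_pos: [0.4813, 0.0974, 0.1869]
tool_rot: [0.364, 0.602, -0.37, 0.607]
wrist_force: [2.1, -23.7, -2.1]
grip_width: 0.0131
```

```bash
cat > s.py <<'E'
from h import *
st=sensors.state(); print({k:np.round(st[k],3).tolist() for k in ("clock","tool_pos","wrist_force","moment","grip_width","joint_positions")})
M=R.from_quat(st["tool_rot"]).as_matrix(); print("yaw",np.degrees(np.arctan2(M[1,1],M[0,1])))
E
python3 s.py
```

```text
{'clock': 6.725, 'tool_pos': [0.481, 0.097, 0.187], 'wrist_force': [2.106, -23.688, -2.108], 'moment': [-4.247, -0.215, -0.077], 'grip_width': 0.013, 'joint_positions': [0.051, 0.308, 1.659, -0.012, 1.176, -0.424]}
yaw 27.486132197022176
```

Run:
```python
from h import *
st=sensors.state(); p=capture("wrist"); cv2.imwrite("pics/wrist3.png",p["frame"])
g=p["frame"][255:285,305:340].min(2); 
n,l,s,c=cv2.connectedComponentsWithStats((g>150).astype(np.uint8)); print(s.tolist(),c+[305,255])
for uv in c[1:]+[305,255]: print(at_z(p,[uv],.205,st)-st["tool_pos"])
```

```text
[[0, 0, 35, 30, 834], [8, 9, 20, 13, 216]] [[321.94844125 269.20023981]
 [322.19907407 270.65740741]]
[[ 0.00378361 -0.00705714  0.01814066]]
```

{"name": "move_arm", "arguments": {
  "steps": [
    [[0,-0.0015,0.003,0.0,0,0,-1],[0,-0.0015,0.003,0.0,0,0,-1]]
  ]
}}

```text
clock: 7.02
tool_pos: [0.4813, 0.0973, 0.1869]
tool_rot: [0.366, 0.603, -0.368, 0.605]
wrist_force: [1.5, -10.2, -2.4]
grip_width: 0.0132
```

```bash
python3 s.py
```

```text
{'clock': 7.025, 'tool_pos': [0.481, 0.097, 0.187], 'wrist_force': [1.465, -10.159, -2.438], 'moment': [-1.816, -0.343, -0.034], 'grip_width': 0.013, 'joint_positions': [0.046, 0.307, 1.66, -0.004, 1.174, -0.432]}
yaw 27.460317919087537
```

Run:
```python
from h import *
st={"tool_pos":[0.5395,-0.0103,0.2746],"tool_rot":[0.067,0.704,-0.067,0.704]}; p=capture("wrist")
for z in (.2,.205,.21): print(z,at_z(p,[[326,205]],z,st))
st=sensors.state(); 
for z in (.2,.205,.21): print(z,at_z(p,[[322.2,270.6]],z,st))
```

```text
0.2 [[ 0.54327161 -0.0083203   0.2       ]]
0.205 [[ 0.54163494 -0.00804832  0.205     ]]
0.21 [[ 0.53999826 -0.00777634  0.21      ]]
0.2 [[0.48640435 0.08761346 0.2       ]]
0.205 [[0.48510508 0.09017161 0.205     ]]
0.21 [[0.48380582 0.09272977 0.21      ]]
```

{"name": "move_arm", "arguments": {
  "steps": [
    [[0,0,0,0,0,0,-0.3],[0,0,0,0,0,0,-0.3],[0,-0.0005,0.004,0,0,0,-0.3],[0,-0.0005,0.008,0,0,0,-0.3],[0,-0.0005,0.008,0,0,0,-0.3],[0,-0.0005,0.008,0,0,0,-1],[0,-0.0005,0.008,0,0,0,-1],[0,-0.0005,0.008,0,0,0,-1],[0,-0.0005,0.008,0,0,0,-1],[0,-0.0005,0.008,0,0,0,-1]]
  ]
}}

```text
clock: 8.32
tool_pos: [0.4835, 0.0923, 0.187]
tool_rot: [0.366, 0.605, -0.367, 0.604]
wrist_force: [-5.1, -2.0, 3.5]
grip_width: 0.0129
```

```bash
python3 s.py
python3 - <<'E'
from h import *
st=sensors.state(); p=capture("wrist"); cv2.imwrite("pics/wrist4.png",p["frame"])
g=p["frame"][255:310,305:340].min(2); 
n,l,s,c=cv2.connectedComponentsWithStats((g>150).astype(np.uint8)); print(s.tolist(),(c+[305,255]).tolist())
M=R.from_quat(st["tool_rot"]).as_matrix()
for uv in c[1:]+[305,255]:
  for z in (.205,.21): print(M.T@(at_z(p,[uv],z,st)[0]-st["tool_pos"]))
E
```

```text
{'clock': 8.325, 'tool_pos': [0.483, 0.092, 0.187], 'wrist_force': [-5.093, -2.026, 3.469], 'moment': [-0.517, 0.877, 0.013], 'grip_width': 0.013, 'joint_positions': [0.033, 0.309, 1.656, -0.0, 1.178, -0.447]}
yaw 27.507292961308625
[[0, 0, 35, 55, 1131], [9, 0, 20, 17, 281], [0, 29, 35, 2, 36], [0, 32, 35, 15, 477]] [[321.66755083996463, 281.7780725022104], [323.2526690391459, 262.69039145907476], [322.02777777777777, 284.97222222222223], [322.0482180293501, 293.67714884696016]]
[-0.01800119  0.00055289  0.00366723]
[-0.02300058  0.00055554  0.00097609]
[-1.80033976e-02 -8.74094840e-05  1.66014474e-02]
[-2.30027135e-02 -6.34684667e-05  1.34800978e-02]
[-1.80045988e-02 -8.23790591e-05  2.18079363e-02]
[-2.30038747e-02 -5.86053611e-05  1.85134112e-02]
```

View pics/wrist4.png

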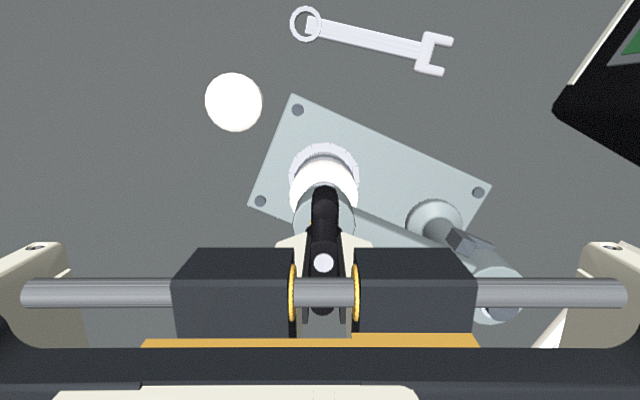

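The dot is now at (323,263), so the grip sits within about 3 mm of the screw axis. I'll turn in steps and read the moment each time.

{"name": "move_arm", "arguments": {
  "steps": [
    [[0.0002,0.0003,0,0.17,0,0,-1],[0.0004,0.0007,0.0001,0.34,0,0,-1],[0.0006,0.001,0.0003,0.51,0,0,-1],[0.0009,0.0013,0.0004,0.68,0,0,-1],[0.0009,0.0013,0.0004,0.68,0,0,-1]]
  ]
}}

```text
clock: 9.0
tool_pos: [0.4849, 0.0925, 0.1861]
tool_rot: [-0.547, -0.447, 0.548, -0.447]
wrist_force: [-4.4, -3.1, 4.4]
grip_width: 0.0131
```

```bash
python3 s.py
```

```text
{'clock': 9.0, 'tool_pos': [0.485, 0.092, 0.186], 'wrist_force': [-4.382, -3.12, 4.379], 'moment': [-0.647, 0.883, -0.05], 'grip_width': 0.013, 'joint_positions': [0.033, 0.313, 1.654, -0.0, 1.176, 0.236]}
yaw -11.57711572998306
```

{"name": "move_arm", "arguments": {
  "steps": [
    [[0.0002,0.0003,0,0.17,0,0,-1],[0.0004,0.0007,0.0001,0.34,0,0,-1],[0.0004,0.0007,0.0001,0.34,0,0,-1]]
  ]
}}

```text
clock: 9.38
tool_pos: [0.4855, 0.0922, 0.1857]
tool_rot: [-0.615, -0.348, 0.616, -0.348]
wrist_force: [-4.7, -2.7, 2.8]
grip_width: 0.0131
```

```bash
python3 s.py
```

```text
{'clock': 9.375, 'tool_pos': [0.485, 0.092, 0.186], 'wrist_force': [-4.691, -2.685, 2.841], 'moment': [-0.614, 0.927, -0.139], 'grip_width': 0.013, 'joint_positions': [0.033, 0.314, 1.653, -0.001, 1.176, 0.575]}
yaw -31.059394685762044
```

{"name": "move_arm", "arguments": {
  "steps": [
    [[0.0002,0.0003,0,0.17,0,0,-1],[0.0004,0.0007,0.0001,0.34,0,0,-1],[0.0004,0.0007,0.0001,0.34,0,0,-1]]
  ]
}}

```text
clock: 9.75
tool_pos: [0.486, 0.0917, 0.1853]
tool_rot: [-0.665, -0.239, 0.666, -0.239]
wrist_force: [-5.5, -2.8, 2.3]
grip_width: 0.0131
```

```bash
python3 s.py
```

```text
{'clock': 9.75, 'tool_pos': [0.486, 0.092, 0.185], 'wrist_force': [-5.505, -2.772, 2.264], 'moment': [-0.69, 0.961, -0.025], 'grip_width': 0.013, 'joint_positions': [0.032, 0.315, 1.652, -0.001, 1.175, 0.914]}
yaw -50.53866816774838
```

```bash
cat > s.py <<'E'
from h import *
L=[]
for i in range(6):
    st=sensors.state(); L.append([*st["wrist_force"],*st["moment"],st["effort"][5]])
    if i<5: capture("wrist")
L=np.array(L); print("mean",L.mean(0).round(3).tolist(),"sd",L.std(0)[[5,6]].round(3),"clock",round(float(st["clock"]),2),np.round(st["tool_pos"],4).tolist(),"j6",round(float(st["joint_positions"][5]),3))
E
python3 s.py
```

```text
mean [-4.859, -3.246, 3.047, -0.624, 0.943, -0.05, 0.087] sd [0.039 0.262] clock 10.0 [0.486, 0.0917, 0.1853] j6 0.912
```

{"name": "move_arm", "arguments": {
  "steps": [
    [[0.0002,0.0003,0,0.17,0,0,-1],[0.0004,0.0007,0.0001,0.34,0,0,-1],[0.0004,0.0007,0.0001,0.34,0,0,-1]]
  ]
}}

```text
clock: 10.38
tool_pos: [0.4863, 0.0911, 0.1848]
tool_rot: [-0.696, -0.123, 0.697, -0.123]
wrist_force: [-4.7, -3.3, 3.4]
grip_width: 0.013
```

```bash
python3 s.py
```

```text
mean [-5.085, -3.206, 3.129, -0.62, 1.008, -0.063, 0.091] sd [0.032 0.262] clock 10.62 [0.4863, 0.0911, 0.1848] j6 1.251
```

{"name": "move_arm", "arguments": {
  "steps": [
    [[0.0002,0.0003,0,0.17,0,0,-1],[0.0004,0.0007,0.0001,0.34,0,0,-1],[0.0004,0.0007,0.0001,0.34,0,0,-1]]
  ]
}}

```text
clock: 11.0
tool_pos: [0.4864, 0.0904, 0.1844]
tool_rot: [-0.707, -0.003, 0.708, -0.003]
wrist_force: [-5.3, -3.8, 2.4]
grip_width: 0.0131
```

```bash
python3 s.py
```

```text
mean [-4.983, -3.411, 2.905, -0.589, 1.021, -0.054, 0.095] sd [0.015 0.262] clock 11.25 [0.4864, 0.0904, 0.1844] j6 1.589
```

{"name": "move_arm", "arguments": {
  "steps": [
    [[0.0002,0.0003,0,0.17,0,0,-1],[0.0004,0.0007,0.0001,0.34,0,0,-1],[0.0004,0.0007,0.0001,0.34,0,0,-1]]
  ]
}}

```text
clock: 11.62
tool_pos: [0.4863, 0.0897, 0.184]
tool_rot: [-0.697, 0.117, 0.698, 0.116]
wrist_force: [-5.5, -3.7, 2.7]
grip_width: 0.013
```

```bash
python3 s.py
```

```text
mean [-5.294, -3.634, 2.611, -0.555, 1.039, -0.081, 0.098] sd [0.013 0.262] clock 11.88 [0.4863, 0.0897, 0.184] j6 1.928
```

No touch yet: 0.38 turn so far, and torque still flat. I'll flip the hand half a turn back to get joint range.

{"name": "move_arm", "arguments": {
  "steps": [
    [[0,0,0.0,0,0,0,-0.1],[0,0,0.0,0,0,0,-0.1],[-0.045,0,0.002,0,0,0,-0.1],[-0.045,0,0.002,-0.18,0,0,-0.1],[-0.045,0,0.002,-0.36,0,0,-0.1],[-0.045,0,0.002,-0.54,0,0,-0.1],[-0.045,0,0.002,-0.72,0,0,-0.1],[-0.045,0,0.002,-0.9,0,0,-0.1],[-0.045,0,0.002,-1.08,0,0,-0.1],[-0.045,0,0.002,-1.26,0,0,-0.1],[-0.045,0,0.002,-1.44,0,0,-0.1],[-0.045,0,0.002,-1.57,0,0,-0.1]]
  ]
}}

```text
clock: 13.38
tool_pos: [0.4855, 0.091, 0.2292]
tool_rot: [0.575, 0.412, -0.574, 0.413]
wrist_force: [-0.1, 0.5, -0.3]
grip_width: 0.0413
```

{"name": "move_arm", "arguments": {
  "steps": [
    [[0,0,0,-0.18,0,0,-0.1],[0,0,0,-0.36,0,0,-0.1],[0,0,0,-0.54,0,0,-0.1],[0,0,0,-0.72,0,0,-0.1],[0,0,0,-0.9,0,0,-0.1],[0,0,0,-1.08,0,0,-0.1],[0,0,0,-1.26,0,0,-0.1],[0,0,0,-1.44,0,0,-0.1],[0,0,0,-1.57,0,0,-0.1],[0,0,0,-1.57,0,0,-0.1],[0,0,0,-1.57,0,0,-0.1]]
  ]
}}

```text
clock: 14.75
tool_pos: [0.4853, 0.0908, 0.2291]
tool_rot: [0.117, 0.697, -0.117, 0.697]
wrist_force: [0.1, 0.5, 0.0]
grip_width: 0.0416
```

```bash
python3 s.py
python3 - <<'E'
from h import *
st=sensors.state(); p=capture("wrist"); cv2.imwrite("pics/wrist5.png",p["frame"])
M=R.from_quat(st["tool_rot"]).as_matrix(); print(M.round(3).tolist(),st["grip_width"])
for e in masks_of(p,"knob_top")[:1]:
    ys,xs=np.nonzero(e["pixels"]); print(e["p"],cv2.minAreaRect(np.c_[xs,ys].astype(np.float32)))
print("expected axis px", proj(p,np.array(st["tool_pos"])+[0,0,.2-st["tool_pos"][2]],st))
E
```

```text
mean [0.14, 0.121, 0.086, -0.01, -0.03, -0.009, 0.013] sd [0.031 0.013] clock 15.0 [0.4851, 0.0907, 0.2291] j6 -1.21
[[0.0, 0.326, 0.946], [0.0, 0.946, -0.326], [-1.0, 0.0, 0.0]] 0.0414015539963411
0.58 ((322.5, 216.5), (103.0, 37.0), 90.0)
expected axis px [[323.65530325 221.98610084]]
```

View pics/wrist5.png

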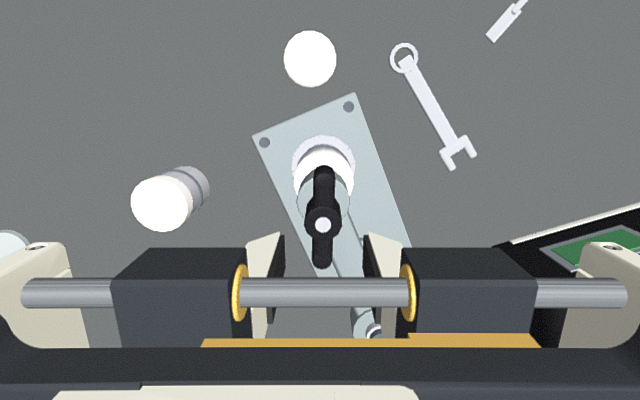

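{"name": "move_arm", "arguments": {
  "steps": [
    [[0.025,0,0.001,0,0,0,-0.1],[0.045,0,0.001,0,0,0,-0.1],[0.045,0,0.001,0,0,0,-0.1],[0.045,0,0.001,0,0,0,-1],[0.045,0,0.001,0,0,0,-1],[0.045,0,0.001,0,0,0,-1],[0.045,0,0.001,0,0,0,-1],[0.045,0,0.001,0,0,0,-1]]
  ]
}}

```text
clock: 16.1
tool_pos: [0.4862, 0.0898, 0.1847]
tool_rot: [0.116, 0.697, -0.117, 0.698]
wrist_force: [-1.9, -5.0, 5.9]
grip_width: 0.013
```

```bash
python3 s.py
```

```text
mean [-2.096, -4.54, 5.762, -0.813, 0.341, 0.002, -0.001] sd [0.021 0.   ] clock 16.35 [0.4862, 0.0898, 0.1847] j6 -1.211
```

{"name": "move_arm", "arguments": {
  "steps": [
    [[0.0002,0,0,0.17,0,0,-1],[0.0004,0,0,0.34,0,0,-1],[0.0004,0,0,0.34,0,0,-1]]
  ]
}}

```text
clock: 16.73
tool_pos: [0.4859, 0.0893, 0.1843]
tool_rot: [0.233, 0.667, -0.234, 0.668]
wrist_force: [-3.7, -6.2, 6.4]
grip_width: 0.0133
```

```bash
python3 s.py
```

```text
mean [-2.913, -6.958, 6.428, -1.257, 0.558, -0.101, 0.097] sd [0.02  0.263] clock 16.98 [0.4859, 0.0893, 0.1842] j6 -0.871
```

{"name": "move_arm", "arguments": {
  "steps": [
    [[0.0002,0,0,0.17,0,0,-1],[0.0004,0,0,0.34,0,0,-1],[0.0004,0,0,0.34,0,0,-1]]
  ]
}}

```text
clock: 17.35
tool_pos: [0.4853, 0.0888, 0.1838]
tool_rot: [0.342, 0.618, -0.344, 0.618]
wrist_force: [-4.7, -8.4, 7.1]
grip_width: 0.0125
```

```bash
python3 s.py
```

```text
mean [-5.057, -8.695, 7.596, -1.604, 0.873, -0.066, 0.098] sd [0.016 0.263] clock 17.6 [0.4854, 0.0888, 0.1838] j6 -0.531
```

{"name": "move_arm", "arguments": {
  "steps": [
    [[0.0002,0,0,0.17,0,0,-1],[0.0004,0,0,0.34,0,0,-1],[0.0004,0,0,0.34,0,0,-1]]
  ]
}}

```text
clock: 17.98
tool_pos: [0.4848, 0.0886, 0.1833]
tool_rot: [0.441, 0.551, -0.444, 0.551]
wrist_force: [-7.8, -10.6, 8.5]
grip_width: 0.0129
```

```bash
python3 s.py
```

```text
mean [-7.292, -10.003, 8.647, -1.818, 1.271, -0.069, 0.097] sd [0.019 0.263] clock 18.23 [0.4848, 0.0886, 0.1834] j6 -0.191
```

{"name": "move_arm", "arguments": {
  "steps": [
    [[-0.0003,-0.0012,0.0005,0.17,0,0,-1],[-0.0003,-0.0023,0.001,0.34,0,0,-1],[-0.0003,-0.0023,0.001,0.34,0,0,-1]]
  ]
}}

```text
clock: 18.6
tool_pos: [0.4841, 0.0886, 0.183]
tool_rot: [-0.529, -0.469, 0.529, -0.47]
wrist_force: [0.2, -5.1, -1.0]
grip_width: 0.0126
```

```bash
python3 s.py
```

```text
mean [0.049, -4.957, -0.778, -0.963, 0.021, -0.072, 0.127] sd [0.029 0.353] clock 18.85 [0.4841, 0.0885, 0.1831] j6 0.143
```

{"name": "move_arm", "arguments": {
  "steps": [
    [[0.0002,0,0,0.17,0,0,-1],[0.0004,0,0,0.34,0,0,-1],[0.0004,0,0,0.34,0,0,-1]]
  ]
}}

```text
clock: 19.23
tool_pos: [0.4835, 0.0887, 0.1827]
tool_rot: [-0.6, -0.373, 0.601, -0.373]
wrist_force: [-1.5, -3.6, 2.1]
grip_width: 0.0131
```

```bash
python3 s.py
```

```text
mean [-1.761, -4.656, 1.356, -0.902, 0.467, -0.092, 0.075] sd [0.019 0.256] clock 19.48 [0.4835, 0.0887, 0.1827] j6 0.483
```

{"name": "move_arm", "arguments": {
  "steps": [
    [[0.0002,0,0,0.17,0,0,-1],[0.0004,0,0,0.34,0,0,-1],[0.0004,0,0,0.34,0,0,-1]]
  ]
}}

```text
clock: 19.85
tool_pos: [0.483, 0.0891, 0.1824]
tool_rot: [-0.654, -0.267, 0.656, -0.266]
wrist_force: [-3.6, -3.5, 4.1]
grip_width: 0.013
```

```bash
sed -i 's/^L=np/print("Mz",[round(float(l[5]),3) for l in L],"e6",[round(float(l[6]),3) for l in L]);L=np/' s.py; python3 s.py
```

```text
Mz [-0.171, -0.076, -0.124, -0.108, -0.146, -0.11] e6 [0.607, 0.061, -0.082, -0.113, -0.12, -0.121]
mean [-3.587, -2.82, 3.309, -0.645, 0.789, -0.122, 0.039] sd [0.03  0.262] clock 20.1 [0.4829, 0.0891, 0.1824] j6 0.823
```

{"name": "move_arm", "arguments": {
  "steps": [
    [[0.0002,0,0,0.17,0,0,-1],[0.0004,0,0,0.34,0,0,-1],[0.0004,0,0,0.34,0,0,-1]]
  ]
}}

```text
clock: 20.48
tool_pos: [0.4826, 0.0896, 0.182]
tool_rot: [-0.69, -0.152, 0.692, -0.151]
wrist_force: [-5.6, -1.6, 3.3]
grip_width: 0.0131
```

```bash
python3 s.py
```

```text
Mz [-0.108, -0.128, -0.145, -0.134, -0.148, -0.14] e6 [0.597, 0.05, -0.09, -0.12, -0.126, -0.127]
mean [-5.326, -1.308, 4.048, -0.25, 1.062, -0.134, 0.031] sd [0.013 0.261] clock 20.73 [0.4826, 0.0896, 0.182] j6 1.163
```

Run:
```python
from h import *
p=capture("wrist"); q=capture("side")
a=cv2.resize(p["frame"][150:340,225:425],(600,570),interpolation=3); b=cv2.resize(q["frame"][190:225,295:325],None,fx=6.5,fy=6.5,interpolation=3); 
o=np.zeros((570,800,3),np.uint8); o[:,:600]=a; o[:b.shape[0],605:605+b.shape[1]]=b[:570,:195]; 
cv2.imwrite("pics/e6.png",o)
```

```text
(no output)
```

View pics/e6.png

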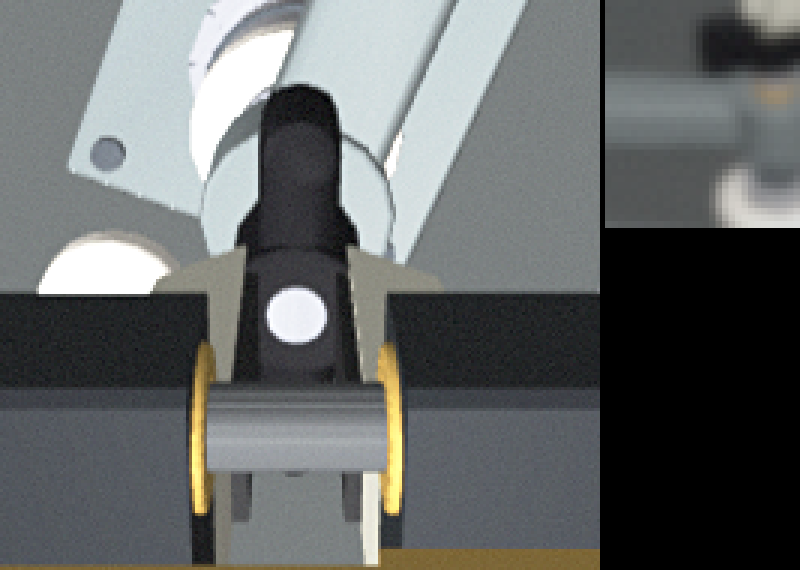

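The wings are still square between the pads with no slip, and the foot is at the lid. Continuing.

{"name": "move_arm", "arguments": {
  "steps": [
    [[0.0002,0,0,0.17,0,0,-1],[0.0003,0,0,0.34,0,0,-1],[0.0003,0,0,0.34,0,0,-1]]
  ]
}}

```text
clock: 21.2
tool_pos: [0.4824, 0.0903, 0.1816]
tool_rot: [-0.705, -0.033, 0.707, -0.032]
wrist_force: [-5.4, 1.6, 4.1]
grip_width: 0.0129
```

```bash
python3 s.py
```

```text
Mz [-0.161, -0.156, -0.132, -0.158, -0.113, -0.144] e6 [0.593, 0.044, -0.101, -0.132, -0.137, -0.138]
mean [-5.405, 1.684, 3.679, 0.252, 1.098, -0.144, 0.021] sd [0.017 0.263] clock 21.45 [0.4824, 0.0903, 0.1816] j6 1.503
```

{"name": "move_arm", "arguments": {
  "steps": [
    [[0.0002,0,0,0.15,0,0,-1]]
  ]
}}

```text
clock: 21.58
tool_pos: [0.4824, 0.0905, 0.1815]
tool_rot: [-0.706, 0.02, 0.708, 0.022]
wrist_force: [-5.1, 3.8, 4.5]
grip_width: 0.0129
```

```bash
python3 s.py
```

```text
Mz [0.405, 0.12, -0.005, -0.069, -0.094, -0.054] e6 [-1.837, -0.371, 0.986, 0.25, -0.002, -0.06]
mean [-5.272, 2.973, 3.827, 0.427, 1.121, 0.05, -0.172] sd [0.173 0.854] clock 21.82 [0.4824, 0.0905, 0.1814] j6 1.653
```

{"name": "move_arm", "arguments": {
  "steps": [
    [[0,0,0,0.03,0,0,-1],[0.0001,0,0,0.06,0,0,-1],[0.0001,0,0,0.09,0,0,-1]]
  ]
}}

```text
clock: 22.2
tool_pos: [0.4824, 0.0907, 0.1813]
tool_rot: [-0.704, 0.051, 0.706, 0.053]
wrist_force: [-4.4, 3.4, 4.6]
grip_width: 0.0126
```

```bash
python3 s.py
```

```text
Mz [0.288, 0.281, 0.244, 0.2, 0.176, 0.202] e6 [-0.026, 0.192, 0.436, 0.281, 0.229, 0.217]
mean [-5.26, 3.484, 4.154, 0.571, 1.104, 0.231, 0.222] sd [0.042 0.137] clock 22.45 [0.4824, 0.0907, 0.1813] j6 1.742
```

{"name": "move_arm", "arguments": {
  "steps": [
    [[0,0,0,0.05,0,0,-1],[0.0001,0,0,0.1,0,0,-1],[0.0002,0,0,0.15,0,0,-1],[0.0002,0,0,0.2,0,0,-1],[0.0003,0,0,0.23,0,0,-1]]
  ]
}}

```text
clock: 23.08
tool_pos: [0.4825, 0.0911, 0.1811]
tool_rot: [-0.693, 0.131, 0.696, 0.133]
wrist_force: [-4.6, 5.1, 3.8]
grip_width: 0.0131
```

```bash
python3 s.py
```

```text
Mz [0.304, 0.288, 0.271, 0.283, 0.298, 0.278] e6 [0.138, 0.285, 0.511, 0.354, 0.301, 0.289]
mean [-4.727, 5.336, 3.778, 0.844, 1.05, 0.287, 0.313] sd [0.011 0.11 ] clock 23.32 [0.4825, 0.0911, 0.1811] j6 1.972
```

{"name": "move_arm", "arguments": {
  "steps": [
    [[0,-0.001,0.001,0.03,0,0,-1],[0.0001,-0.002,0.002,0.06,0,0,-1],[0.0001,-0.003,0.003,0.09,0,0,-1],[0.0001,-0.003,0.003,0.12,0,0,-1]]
  ]
}}

```text
clock: 23.82
tool_pos: [0.4826, 0.0914, 0.181]
tool_rot: [0.686, -0.176, -0.685, -0.174]
wrist_force: [-0.7, -7.1, 1.1]
grip_width: 0.0131
```

```bash
python3 s.py
```

```text
Mz [0.392, 0.276, 0.246, 0.261, 0.255, 0.234] e6 [0.061, 0.233, 0.471, 0.32, 0.269, 0.257]
mean [-1.367, -7.527, 1.333, -1.28, 0.45, 0.277, 0.268] sd [0.053 0.121] clock 24.07 [0.4826, 0.0914, 0.181] j6 2.104
```

Torque fits about a quarter turn, and the arm is against its stop. I'll release, lift and check.

{"name": "move_arm", "arguments": {
  "steps": [
    [[0,0.001,-0.001,0,0,0,-1],[0,0.001,-0.001,0,0,0,-0.2],[0,0.001,-0.001,0,0,0,-0.2],[0,0.001,-0.001,0,0,0,-0.2],[-0.03,0.001,-0.001,0,0,0,-0.2],[-0.08,0.001,-0.001,0,0,0,-0.2],[-0.14,0.001,-0.001,0,0,0,-0.2],[-0.14,0.001,-0.001,0,0,0,-0.2]]
  ]
}}

```text
clock: 25.08
tool_pos: [0.4848, 0.0917, 0.3258]
tool_rot: [0.689, -0.173, -0.682, -0.176]
wrist_force: [-0.6, 0.0, 0.2]
grip_width: 0.037
```

```bash
python3 s.py
python3 - <<'E'
from h import *
p=capture("wrist"); q=capture("side"); cv2.imwrite("pics/f_side.png",q["frame"])
o=np.zeros((600,640,3),np.uint8); o[:400]=p["frame"]; b=cv2.resize(q["frame"][180:250,255:355],None,fx=2.85,fy=2.85,interpolation=3); o[400:400+b.shape[0],:b.shape[1]]=b[:200]
cv2.imwrite("pics/f7.png",o)
E
```

```text
Mz [0.031, -0.009, 0.08, -0.072, 0.001, 0.044] e6 [-0.001, -0.0, 0.0, 0.0, 0.0, 0.0]
mean [-0.218, -0.192, -0.315, -0.002, 0.179, 0.012, 0.0] sd [0.048 0.001] clock 25.32 [0.4821, 0.0915, 0.3195] j6 2.101
```

View pics/f7.png

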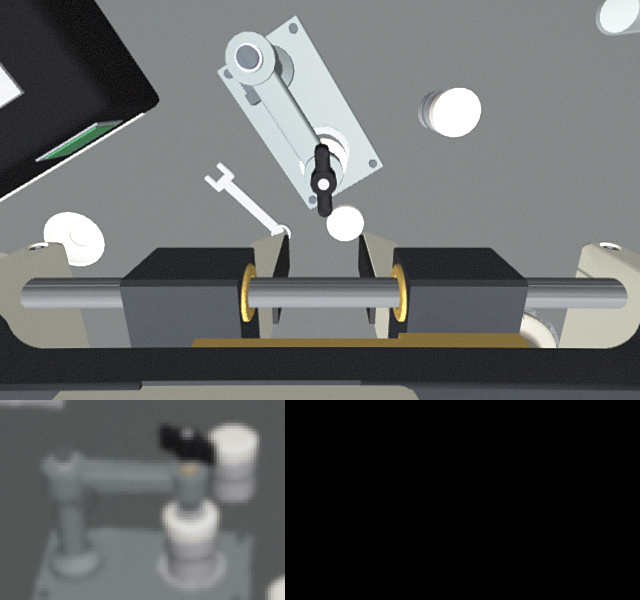

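Run:
```python
from h import *
st=sensors.state(); p=capture("wrist")
s=at_z(p,[[323.5,184]],.202,st)[0]; 
for z in (.157,.165,.175):
  P=at_z(p,[[249,57]],z,st)[0]; v=P-s; print("P",P,"S",s,np.linalg.norm(v[:2]),np.degrees(np.arctan2(v[1],v[0])))
b=at_z(p,[[219,72],[310,208],[295,17],[381,165]],.018,st)
for i in (0,2): v=b[i]-b[i+1]; print("base",np.linalg.norm(v),np.degrees(np.arctan2(v[1],v[0])))
```

```text
P [0.61644554 0.09732367 0.157     ] S [0.48597074 0.08928576 0.202     ] 0.13072215475249035 3.5252534403606766
P [0.61489067 0.09627002 0.165     ] S [0.48597074 0.08928576 0.202     ] 0.1291089789231882 3.1009760519277934
P [0.61294708 0.09495296 0.175     ] S [0.48597074 0.08928576 0.202     ] 0.1271027487427862 2.5555237912930604
base 0.227100183636215 3.2376771626821697
base 0.22734007501299486 3.3984580396770645
```

The arm points 3.1–3.5° and the base 3.2–3.4°, so the arm is at its stop. Handing in.

```bash
python3 -c "
from workcell import job; print(job.close_job())"
```

```text
the job is handed in; nothing more can be done
None
```

The arm is swung in to its stop and the screw is tightened about a quarter turn past touch. I handed the job in at about 25 s of robot time. No verdict was reported.

**What I did:** I gripped the knob and swung the arm in on its arc until the stop pushed back with about 24 N. I then re-centred the grip and turned the knob clockwise in small steps, flipping the hand half a turn once for joint range. Then I released and lifted clear.

**Last checks:**
- **Arm at its stop:** in the last wrist picture the arm points 3.1–3.5° and the base 3.2–3.4°, taking the pillar head as 157–165 mm high (a 175 mm guess gives 2.6°).
- **Vessel and other things:** in the last wrist and side pictures the vessel stands upright under the foot. The spare vessel, lid, wrench and dish showed no visible shift. I did not measure any of these, and I did not check the acid bottle or spatula in the last pictures.
- **Tightness:** the knob torque while turning slowly was about 0.30 N m, with one 0.39 reading on the final small turn. That fits roughly 0.21–0.28 turn past touch, or about 65–85 N on the lid.

**What is uncertain or disagreed:**
- **No direct force reading:** the lid force is inferred from torque and turn count.
- **Touch point:** readings at rest after each step proved unreliable, even reversed in sign, so first touch was not detected sharply. I inferred it at about 0.62–0.65 turn from the start, a gap of about 5 mm, the top of the stated range.
- **Fast-move reading:** one reading during a faster turn, 0.41 N m, was higher than the slow ones. I put it down to the speed.

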